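# Dock a row of vial racks for the autosampler

## Task

Three small grey vial racks with black caps stand in a row on a sheet of paper in front of the open mouth of the aluminium docking bay. Push the row from behind, all three as one block, sliding along the bench into the bay until the first rack is up against the back stop and the other two are closed up square behind it; keep the racks together and in line, do not lift or tip them, and leave the big rack and the bottles alone.

Things in the scene. Friction and masses are not known exactly. Their poses are not given: they have to be found in the camera images.
- bay: Fixed U-shaped aluminium guide, no floor, mouth facing the robot's right. Origin: centre of its open mouth at bench height; y points straight in, x across, z up. Side rails 10 thick, 26 high, 130 mm long, inner faces at x = -45 and +45 mm, from y = 0 to 130. Back stop 110 wide, 14 thick, 40 high, inner face at y = 130 mm. With the row home, rack centres lie at y = 106, 58, 10 mm: the last sticks out 14 mm.
- rack_lead: First rack of the row, nearest the bay, 30 to 90 mm short of the mouth; the row lies within about 6 mm of the bay's centre line, with gaps of up to 9 mm. Loose light grey block, 70 mm along its x, 48 mm along its y (the row's direction), 34 mm high plus 8 mm of black vial caps; 0.15 to 0.31 kg. Origin: centre of its underside; y points along the row towards the bay, z up.
- rack_mid: The middle rack of the row. Loose light grey block, 70 mm along its x, 48 mm along its y (the row's direction), 34 mm high plus 8 mm of black vial caps; 0.15 to 0.31 kg. Origin: centre of its underside; y points along the row towards the bay, z up.
- rack_tail: The last rack of the row, farthest from the bay; the bench behind it is clear for 100 mm. Loose light grey block, 70 mm along its x, 48 mm along its y (the row's direction), 34 mm high plus 8 mm of black vial caps; 0.15 to 0.31 kg. Origin: centre of its underside; y points along the row towards the bay, z up.
- big_rack: Bystander: one larger grey rack, 66 x 110 mm and 58 mm high plus 8 mm of white caps, standing alone beside the row on the side away from the robot. Origin: centre of its underside. Leave it.
- amber: Bystander: round amber bottle with black cap, 68 mm across, 135 mm high, upright beside the bay, away from the robot. Origin: centre of its underside. Leave it.
- clear: Bystander: round clear bottle with blue cap and paper label, 68 mm across, 130 mm high, upright behind the back stop of the bay. Origin: centre of its underside. Leave it.
Mind the look-alikes: they are no part of the job. What is shaped like the rack_tail but brown, purple or red is not meant.

How it is judged:
By the outcome, as a careful person would: the job done as asked, in the order asked, and still so for the second after the job is handed in, with the robot touching nothing.
It also fails if it takes over 42 s, if anything falls off the work surface, if the arm or the gripper's body presses on something with over 40 N, if the wrist force passes 120 N, or if a joint passes its speed limit or range.

## Robot

A 6-joint arm with a two-finger parallel gripper is mounted at the origin on the work surface. World frame = base frame: x ahead of the robot, y to its left, z up, the work surface at z = 0. Lengths are in m, angles in rad, forces in N, time in s.
With the tool pointing down it reaches from about 0.35 to 0.925 m from the base axis. Payload 6.4 kg.
Tool frame: the origin (TCP) lies midway between the tips of the shut fingers; the grasp point (between the pads) lies 19 mm behind it; z points along the fingers, y is the line along which they close (so a half turn about z gives the same grasp; the last joint's range is limited). The gripper opens to 85 mm and grips with 20 to 120 N. Pads are 22 mm wide; open, the fingers measure 114 mm over their backs; the gripper's body (76 mm by 85 mm) begins 54 mm behind the grasp point. The pads swing forward as they close: fully open they stand 13 mm farther back than shut.
Start: joints at [-1.401, 0.245, 1.558, -0, 1.339, -0.174], TCP at [0.219, -0.612, 0.231] pointing down, gripper open.
Joint ranges: [-3.13, 3.13], [-1.02, 2.26], [0.13, 2.54], [-0.95, 4.09], [0.21, 2.88], [-2.74, 2.74]. Speed limits (rad/s): [2.57, 2.57, 3.14, 3.14, 3.14, 3.14].

## Interface

Orientations are given as a unit quaternion [w, x, y, z].
In Python, from station import telemetry, get_image, camera_params, env, look_for, masks_of, landmark_of gives the robot as it stands. The module is installed in compiled form; this text tells all that it offers.
- The arm moves only by the tool servo_tool, never from a script. Its argument "increments" is a list of rows, each a list of 2 entries, a list of its own where there are three numbers: the shift along the tool's x, y, z in units of 30 mm (1.0 is 30 mm), then the turn, a rotation vector about the tool's x, y, z in rad. A call has 1 to 10 rows; each row is the pose to reach, as a shift and turn from the pose commanded when the call began, along the tool's axes at that moment; what a row does not reach only later rows make up. A row lasts 1/12 s, in which the tool goes at most 41.7 mm and 7.16 degrees, less where a joint would pass 70% of its speed; a pose out of reach is approached as far as the arm can. A call with a gripper value outside its range is refused whole. "grip" is the opening in per cent of the stroke, from 0 (shut) to 100 (fully open), set as the call begins (left out, the last holds). The fingers move at their own pace and stop on an object; "newtons" is the grip in N (left out, the last holds). Time passes only in rows, so rows that repeat a pose let the fingers close. It gives the time, the measured TCP pose, the force, the opening and the grip force at its end, in the units of the state.
- telemetry.observe(): the state, without advancing time (a new reading comes with each control period).
- get_image(name): name is "scene" or "top"; returns (picture, depth): 400x640x3 uint8, blue, green, red; 400x640 float32, m along the optical axis (not along the pixel's ray), 0 where there is no reading.
- camera_params(name): a dict with "camera_matrix" (3x3 intrinsics, pixels), "dist_coeffs" ([k1, k2, p1, p2, k3] as OpenCV has them; the pictures are not rectified), "R" (3x3) and "t" (3): a world point X has camera coordinates R X + t. Camera axes: x right, y down, z forward; pixel columns grow to the right and rows downward; lengths in m; the calibration is good to about 2 mm. A picture is of the moment at which its call begins. camera_params takes no time and is no camera call.
- env.hand_in(): hands the job in; it is judged then, once.
Trained networks look in the newest picture that a camera, given by its name, has taken for a name from the list of things; names that differ only in an ending like _2 or _b are one class to them, and where a whole thing is asked for, a point or a joint stands for the part that bears it (a point fixed in the world has none). Each returns a list of dicts, best first, with "confidence" (0 to 1); they miss things now and then, are a little off and sometimes report something else, mostly with a low value. They report only what shows in the picture. A call takes as long as a camera call. They do not tell look-alikes from the thing itself.
- look_for(name, camera): "point" ([x, y, z] in m, in world coordinates, good to about 4 mm: the middle of the surface that is visible of it).
- masks_of(name, camera): "region" (400x640 bool, what is visible of it).
- landmark_of(name, camera): "point" ([x, y, z] in m, in world coordinates, good to about 4 mm: a listed point, or the origin of a listed thing).
The state is a dict: "clock": time; "joint_pos": joint angles; "qd": joint speeds; "effort": joint torques, N m; "position": TCP position; "tcp_rot": TCP orientation; "force": force on the tool from outside, world axes, zero at the start; "moment": the same for the moment, N m; "opening": opening from 0.0 (shut) to 1.0 (fully open); "gripper_force": force on a finger pad.
Only numpy, scipy, OpenCV 4.12 (cv2) and the standard library are available. Lean on these libraries where they do the work, as an engineer would, in place of code of your own. Each camera call takes 0.05 s, during which the arm holds its last target. There are 200 camera calls.

## Working session

There is one attempt and no reset: what is moved stays moved. The work goes in short steps, Python scripts to look and compute and a tool call to move; the robot and the scene stay as the last step left them, time stands still between calls to the robot, and variables do not carry over. Pictures are saved under pics/ and viewed, at most 10 in all, crops included, and the job is handed in when it is done.

Besides the shell and the picture viewer there is one more tool, called after "Emit:" as a command line: name --argument value ..., lists and objects as JSON in quotes. servo_tool: Moves the arm, as the interface text tells. Its arguments: {"type":"object","properties":{"increments":{"type":"array"},"grip":{"type":"number"},"newtons":{"type":"number"}},"required":["increments"]}

```bash
mkdir -p pics
python3 - <<'E'
from station import *
import cv2
for c in("scene","top"):
    im,d=get_image(c); cv2.imwrite(f"pics/{c}0.png",im)
    for n in("bay","rack_lead","rack_mid","rack_tail"):
        for f in (landmark_of,look_for):
            print(c,n,f.__name__,[(r["point"],round(r["confidence"],2)) for r in f(n,c)][:5])
s=telemetry.observe();print(s)
E
```

```text
scene bay call [([0.5363, 0.1174, -0.0002], 0.71)]
scene bay call [([0.5599, 0.2269, 0.0247], 0.6)]
scene rack_lead call [([0.5001, -0.0213, 0.0013], 0.35)]
scene rack_lead call [([0.5273, 0.0416, 0.0284], 0.58)]
scene rack_mid call [([0.5001, -0.0226, 0.0053], 0.89)]
scene rack_mid call [([0.5221, -0.0223, 0.0368], 0.76)]
scene rack_tail call [([0.3836, 0.0405, 0.003], 0.92), ([0.4887, -0.073, -0.0006], 0.89), ([0.3751, -0.1119, 0.0019], 0.67), ([0.477, -0.2254, 0.0009], 0.56)]
scene rack_tail call [([0.3967, 0.0505, 0.033], 0.81), ([0.5102, -0.0724, 0.032], 0.65), ([0.4936, -0.2128, 0.0305], 0.57), ([0.3974, -0.0984, 0.0314], 0.56)]
top bay call []
top bay call [([0.5741, 0.2286, 0.0277], 0.61)]
top rack_lead call [([0.5197, 0.0313, -0.0012], 0.96)]
top rack_lead call [([0.5198, 0.0306, 0.0317], 0.55)]
top rack_mid call [([0.5008, -0.0218, -0.0], 0.8), ([0.5187, 0.0323, -0.0012], 0.15)]
top rack_mid call [([0.4985, -0.0229, 0.0299], 0.74), ([0.5874, 0.3192, 0.0882], 0.31)]
top rack_tail call [([0.491, -0.0723, 0.0006], 0.94), ([0.4738, -0.2287, -0.0013], 0.73), ([0.374, -0.1172, -0
[... 196 characters left out ...]
7], 0.59)]
{'clock': 0.9, 'joint_pos': array([-1.40114804e+00,  2.45081240e-01,  1.55781029e+00, -1.25868598e-05,
        1.33871869e+00, -1.74095905e-01]), 'qd': array([ 0.0009186 , -0.00049298,  0.00075758, -0.00033842,  0.00139933,
        0.00193675]), 'effort': array([-1.26315204e-03, -4.29519618e+01, -3.26426697e+01, -3.81900054e-04,
        4.14713622e-04, -3.57970762e-06]), 'position': array([ 0.21906489, -0.61197458,  0.23129672]), 'tcp_rot': array([-8.80006103e-06,  9.85266066e-01,  1.71028589e-01, -6.10513982e-06]), 'force': array([ 1.06207333, -0.85486892, -0.52040242]), 'moment': array([-0.04079291, -0.08397013,  0.01889556]), 'gripper_force': 0.0, 'opening': 1.0021578036642402}
```

View pics/top0.png

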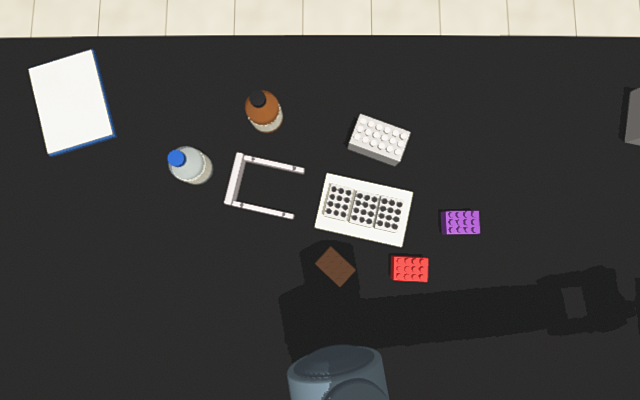

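View pics/scene0.png

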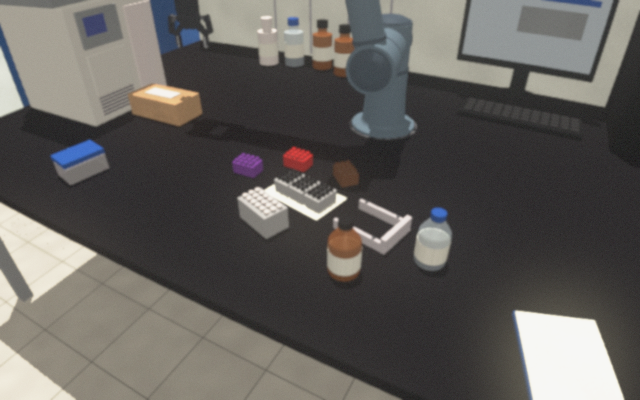

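Top view: the grey row is at (338,202), (364,208) and (391,213) on the paper, with the bay mouth at about (298,193). The look-alikes are purple (462,222), red (410,268) and brown (335,266). The grey three on the paper, in line with the bay, match the description. Next I'll measure precisely and confirm in a crop.

```bash
cat > h.py <<'E'
from station import *
import cv2, numpy as np
def cloud(c="top"):
    im,d=get_image(c); p=camera_params(c); K=np.array(p["camera_matrix"]);D=np.array(p["dist_coeffs"]);R=np.array(p["R"]);t=np.array(p["t"])
    v,u=np.mgrid[0:400,0:640]; n=cv2.undistortPoints(np.stack([u,v],-1).reshape(-1,1,2).astype(float),K,D).reshape(400,640,2)
    P=np.dstack([n*d[...,None],d]); W=(P-t)@R
    W[d==0]=np.nan
    return im,W,(K,D,R,t)
def rectify(im,cal,z,x0,x1,y0,y1,s):   # image row = -x, col = -y ; s px per mm
    K,D,R,t=cal
    r,c=np.mgrid[0:int((x1-x0)*1000*s),0:int((y1-y0)*1000*s)]
    X=np.stack([x1-r/s/1000,y1-c/s/1000,np.full(r.shape,z)],-1).reshape(-1,3).astype(float)
    uv=cv2.projectPoints(X,cv2.Rodrigues(R)[0],t,K,D)[0].reshape(r.shape+(2,)).astype(np.float32)
    return cv2.remap(im,uv[...,0],uv[...,1],cv2.INTER_CUBIC)
E
python3 - <<'E'
from h import *
im,W,cal=cloud()
print("campos",-cal[2].T@cal[3])
cv2.imwrite("pics/rect.png",rectify(im,cal,0.034,.43,.65,-.12,.28,2))
x,y,z=np.moveaxis(W,-1,0)
g=(z>.02)&(z<.05)&(x>.44)&(x<.66)
for nm,m in(("row",g&(y>-.12)&(y<.075)&(x<.57)),("rails",g&(z<.03)&(y>.08)&(y<.29)&(x<.62)),("stop",g&(z>.034)&(y>.2)&(y<.3)&(x<.66))):
    q=W[m][:,:2]; r=cv2.minAreaRect((q*1000).astype(np.float32)); print(nm,len(q),r,np.median(W[m][:,2]),cv2.boxPoints(r).round(1).tolist())
m=g&(z<.03)&(y>.10)&(y<.215)&(x<.62)
q=W[m][:,:2]
for s in(-1,1):
    k=s*(q[:,0]-(.56+0.2*(q[:,1]-.17)))>0
    a=np.polyfit(q[k,1],q[k,0],1);print("rail",k.sum(),a,np.polyval(a,.13), q[k,1].min())
E
```

```text
campos [0.45419261 0.06095736 0.82766736]
row 2385 ((501.7373352050781, -22.114501953125), (156.3517608642578, 71.28874206542969), 76.71589660644531) 0.03505577170885762 [[449.1000061035156, -90.0], [518.5, -106.4000015258789], [554.4000244140625, 45.79999923706055], [485.0, 62.20000076293945]]
rails 652 ((548.4675903320312, 178.6708526611328), (130.85256958007812, 110.26658630371094), 77.38712310791016) 0.02567390500662526 [[480.3999938964844, 126.9000015258789], [588.0, 102.80000305175781], [616.5999755859375, 230.5], [509.0, 254.60000610351562]]
stop 384 ((568.6539306640625, 272.27203369140625), (64.24895477294922, 109.51509857177734), 78.13471984863281) 0.039412177457001055 [[508.5, 252.10000610351562], [615.5999755859375, 229.60000610351562], [628.7999877929688, 292.5], [521.7000122070312, 315.0]]
rail 212 [0.22150706 0.45744402] 0.4862399384945344 0.1260046367145663
rail 262 [0.22545674 0.5588967 ] 0.5882060736125573 0.10376105192478646
```

View pics/rect.png

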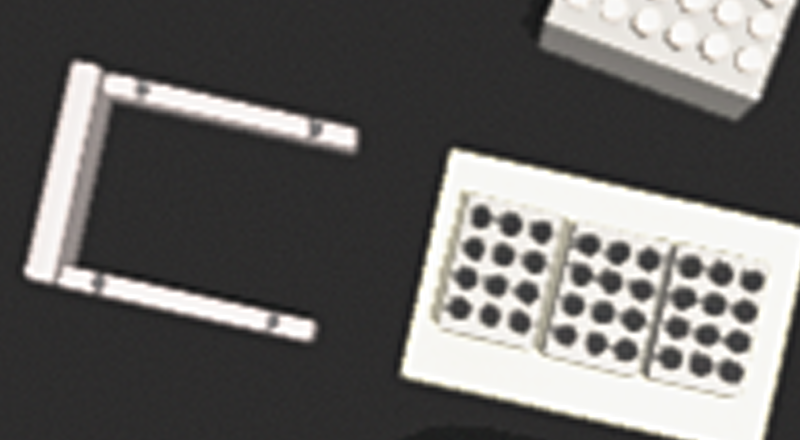

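The crop confirms it: three light grey, black-capped racks on the paper, in line with the bay, which opens right. Bay mouth is at about (0.534, 0.115) with heading 12.6° off +y. The row's rear is 219 mm short of the mouth, so the push is about 205 mm. I'll use part-open fingers set across the row.

Emit:
servo_tool --increments '[[[1.3,-1.2,0.3],[0,0,-0.1]],[[2.6,-2.4,0.6],[0,0,-0.2]],[[3.8,-3.4,0.9],[0,0,-0.3]],[[4.8,-4.3,1.2],[0,0,-0.4]],[[5.8,-5.2,1.5],[0,0,-0.5]],[[6.8,-6.1,1.8],[0,0,-0.6]],[[7.8,-7.0,2.1],[0,0,-0.7]],[[8.8,-7.9,2.4],[0,0,-0.8]],[[9.8,-8.8,2.7],[0,0,-0.9]],[[10.8,-9.7,3.0],[0,0,-1.0]]]' --grip 45

```text
clock: 1.78
position: [0.4137, -0.2513, 0.1474]
tcp_rot: [0.001, 0.781, 0.624, 0.0]
force: [1.2, -0.3, 0.3]
opening: 0.45
gripper_force: 0.0
```

```bash
cat >> h.py <<'E'
from scipy.spatial.transform import Rotation as Ro
def togo(target,ang):   # target xyz, heading of tool x (deg) -> shift in units, turn
    s=telemetry.observe(); q=s["tcp_rot"]; r=Ro.from_quat([q[1],q[2],q[3],q[0]])
    a=np.radians(ang); T=Ro.from_matrix(np.array([[np.cos(a),np.sin(a),0],[np.sin(a),-np.cos(a),0],[0,0,-1]]))
    print(s["clock"],s["position"].round(4),s["force"].round(1),round(s["opening"],2),"shift",(r.inv().apply(np.array(target)-s["position"])/.03).round(2),"turn",(r.inv()*T).as_rotvec().round(3))
def bay(yb,xb=-1.5): return np.array([.5342,.1149])+yb/1000*np.array([.218,.976])+xb/1000*np.array([.976,-.218])
E
python3 -c "
from h import *
togo([*bay(-255),.10],77.4)"
```

```text
1.7833 [ 0.4137 -0.2513  0.1474] [ 1.2 -0.3  0.3] 0.45 shift [4.29 1.2  1.58] turn [ 0.001  0.001 -0.003]
```

Emit:
servo_tool --increments '[[[1.0,0.3,0.4],[0,0,0]],[[2.0,0.6,0.8],[0,0,0]],[[3.0,0.9,1.2],[0,0,0]],[[3.9,1.2,1.5],[0,0,0]],[[3.9,1.2,1.5],[0,0,0]],[[3.9,1.2,1.5],[0,0,0]]]'

```text
clock: 2.28
position: [0.4745, -0.1459, 0.1019]
tcp_rot: [-0.0, 0.782, 0.624, -0.0]
force: [0.0, -0.5, 0.1]
opening: 0.45
gripper_force: 0.0
```

```bash
python3 -c "
from h import *
togo([*bay(-255),.010],77.4)
im,W,cal=cloud('scene'); cv2.imwrite('pics/s1.png',cv2.resize(im[120:260,200:440],None,fx=3,fy=3))"
```

```text
2.2833 [ 0.4745 -0.1459  0.1019] [ 0.  -0.5  0.1] 0.45 shift [ 0.42 -0.    3.06] turn [-0.001 -0.    -0.004]
```

View pics/s1.png

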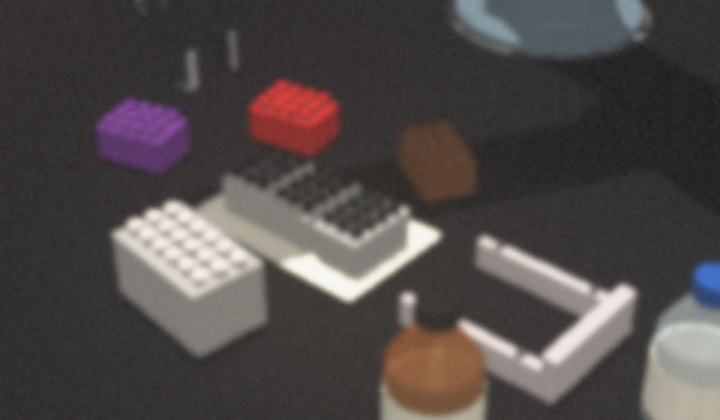

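The fingers at (190,70) and (232,48) in the crop hang clear behind the tail rack. I'll descend to z ≈ 12 mm.

Emit:
servo_tool --increments '[[[0,0,0.6],[0,0,0]],[[0,0,1.2],[0,0,0]],[[0,0,1.8],[0,0,0]],[[0,0,2.3],[0,0,0]],[[0,0,2.7],[0,0,0]],[[0,0,3.0],[0,0,0]],[[0,0,3.0],[0,0,0]]]'

```text
clock: 2.92
position: [0.4733, -0.1473, 0.0111]
tcp_rot: [-0.001, 0.783, 0.622, -0.001]
force: [-1.2, -0.0, -0.5]
opening: 0.449
gripper_force: 0.0
```

Emit:
servo_tool --increments '[[[0.2,0,0],[0,0,0]],[[0.4,0,0],[0,0,0]],[[0.6,0,0],[0,0,0]],[[0.8,0,0],[0,0,0]],[[0.95,0,0],[0,0,0]],[[1.1,0,0],[0,0,0]],[[1.25,0,0],[0,0,0]],[[1.4,0,0],[0,0,0]],[[1.5,0,0],[0,0,0]],[[1.6,0,0],[0,0,0]]]'

```text
clock: 3.75
position: [0.4855, -0.1003, 0.0126]
tcp_rot: [0.0, 0.783, 0.623, -0.0]
force: [0.7, -2.3, 1.4]
opening: 0.45
gripper_force: 1.0
```

```bash
cat >> h.py <<'E'
def row(name=None,crop=(.43,.65,-.12,.28)):
    im,W,cal=cloud(); x,y,z=np.moveaxis(W,-1,0)
    if name: cv2.imwrite(f"pics/{name}.png",rectify(im,cal,.034,*crop,2))
    e=np.array([.218,.976]);a=np.array([.976,-.218]);o=np.array([.5342,.1149])
    B=(W[...,:2]-o)*1000; yb=B@e; xb=B@a
    m=(z>.031)&(z<.045)&(abs(xb)<43)&(yb>-260)&(yb<127)
    q=np.c_[xb[m],yb[m]].astype(np.float32)
    print("row rect (x,y bay):",cv2.minAreaRect(q), "y",np.percentile(q[:,1],[1,99]).round(1))
E
python3 -c "
from h import *
togo([*bay(-25),.012],77.4); row('r1')"
```

```text
3.75 [ 0.4855 -0.1003  0.0126] [ 0.7 -2.3  1.4] 0.45 shift [ 6.52 -0.07  0.02] turn [ 0.     0.001 -0.007]
row rect (x,y bay): ((-1.5656776428222656, -125.57279968261719), (125.83411407470703, 71.35489654541016), 89.40333557128906) y [-185.5  -63.9]
```

View pics/r1.png

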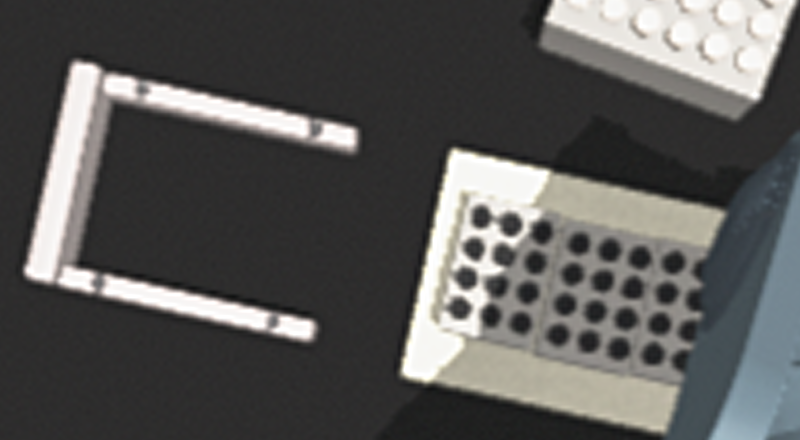

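Gaps are closing, the row is straight, and lateral offset is −1.6 mm. I'll push on.

Emit:
servo_tool --increments '[[[0.15,0,0],[0,0,0]],[[0.3,0,0],[0,0,0]],[[0.5,0,0],[0,0,0]],[[0.7,-0.01,0],[0,0,-0.005]],[[0.9,-0.01,0],[0,0,-0.005]],[[1.1,-0.01,0],[0,0,-0.005]],[[1.3,-0.01,0],[0,0,-0.005]],[[1.5,-0.02,0],[0,0,-0.005]],[[1.7,-0.02,0],[0,0,-0.005]],[[1.9,-0.02,0],[0,0,-0.005]]]'

```text
clock: 4.63
position: [0.4976, -0.0441, 0.0125]
tcp_rot: [0.0, 0.781, 0.624, -0.0]
force: [-0.2, -3.4, 1.8]
opening: 0.449
gripper_force: 2.0
```

```bash
python3 -c "
from h import *
togo([*bay(-26),.012],77.4); row('r2')"
```

```text
4.6333 [ 0.4976 -0.0441  0.0125] [-0.2 -3.4  1.8] 0.45 shift [ 4.57 -0.03  0.02] turn [ 0.     0.    -0.002]
row rect (x,y bay): ((-2.5582275390625, -61.005794525146484), (106.91014099121094, 71.32197570800781), 89.94354248046875) y [-111.7   -8.8]
```

View pics/r2.png

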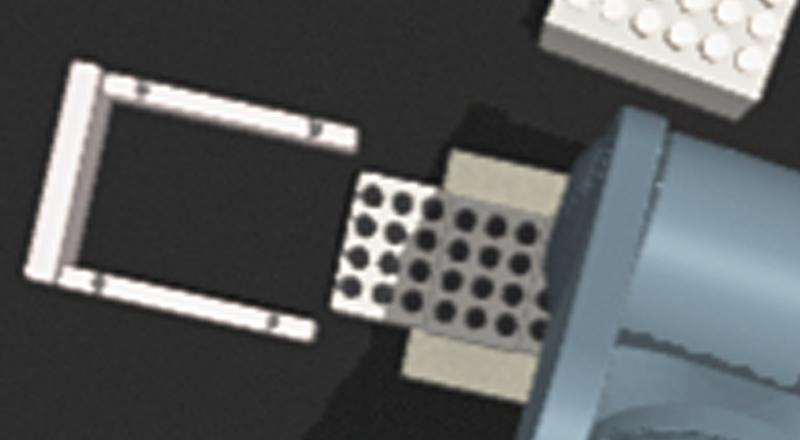

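The row is straight and centred to 2.5 mm, with its front just short of the mouth. Continuing.

Emit:
servo_tool --increments '[[[0.15,0,0],[0,0,0]],[[0.35,0,0],[0,0,0]],[[0.55,-0.01,0],[0,0,0]],[[0.75,-0.01,0],[0,0,0]],[[0.95,-0.01,0],[0,0,0]],[[1.15,-0.01,0],[0,0,0]],[[1.35,-0.02,0],[0,0,0]],[[1.55,-0.02,0],[0,0,0]],[[1.75,-0.02,0],[0,0,0]],[[1.95,-0.02,0],[0,0,0]]]'

```text
clock: 5.52
position: [0.5097, 0.0132, 0.0123]
tcp_rot: [-0.0, 0.781, 0.624, -0.0]
force: [-0.8, -2.3, 0.8]
opening: 0.448
gripper_force: 1.6
```

Emit:
servo_tool --increments '[[[0.2,0,0],[0,0,0]],[[0.4,0,0],[0,0,0]],[[0.6,0,0],[0,0,0]],[[0.8,0,0],[0,0,0]],[[1.0,0,0],[0,0,0]],[[1.2,0,0],[0,0,0]],[[1.35,0,0],[0,0,0]],[[1.5,0,0],[0,0,0]],[[1.6,0,0],[0,0,0]],[[1.7,0,0],[0,0,0]]]'

```text
clock: 6.35
position: [0.5209, 0.0627, 0.0123]
tcp_rot: [-0.0, 0.781, 0.624, -0.0]
force: [-0.6, -1.5, -1.4]
opening: 0.452
gripper_force: 1.4
```

```bash
python3 -c "
from h import *
togo([*bay(-26),.012],77.4); row('r3',(.43,.65,-.08,.32))"
```

```text
6.35 [0.5209 0.0627 0.0123] [-0.6 -1.5 -1.4] 0.45 shift [ 0.93 -0.    0.01] turn [-0.     0.    -0.002]
row rect (x,y bay): ((-2.870208740234375, 51.323856353759766), (101.34803009033203, 71.18004608154297), 89.86518859863281) y [ 43.  100.9]
```

View pics/r3.png

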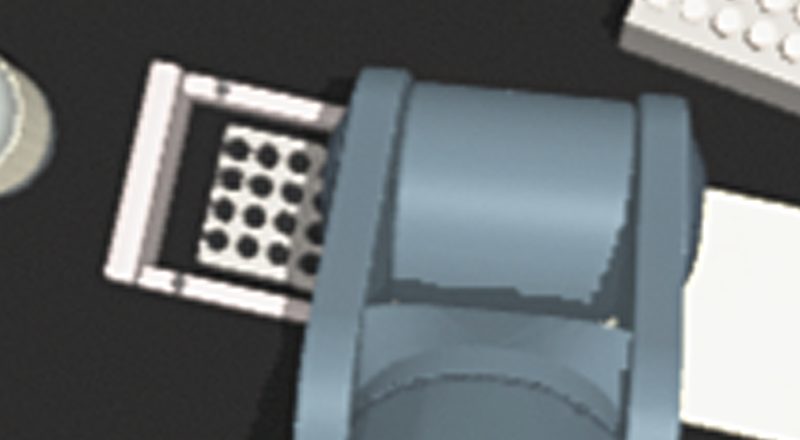

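The row is inside the bay with about 28 mm left. Now slowly, watching the force.

Emit:
servo_tool --increments '[[[0.1,0,0],[0,0,0]],[[0.2,0,0],[0,0,0]],[[0.3,0,0],[0,0,0]],[[0.4,0,0],[0,0,0]],[[0.5,0,0],[0,0,0]],[[0.58,0,0],[0,0,0]],[[0.65,0,0],[0,0,0]],[[0.7,0,0],[0,0,0]],[[0.75,0,0],[0,0,0]],[[0.78,0,0],[0,0,0]]]'

```text
clock: 7.23
position: [0.5261, 0.0853, 0.0124]
tcp_rot: [-0.0, 0.781, 0.624, -0.0]
force: [-0.1, -3.1, -0.6]
opening: 0.45
gripper_force: 1.3
```

Emit:
servo_tool --increments '[[[0.02,0,0],[0,0,0]],[[0.04,0,0],[0,0,0]],[[0.06,0,0],[0,0,0]],[[0.07,0,0],[0,0,0]],[[0.08,0,0],[0,0,0]]]'

```text
clock: 7.65
position: [0.5266, 0.0875, 0.0124]
tcp_rot: [-0.0, 0.781, 0.624, -0.0]
force: [0.5, -2.1, -1.0]
opening: 0.45
gripper_force: 1.2
```

```bash
python3 -c "
from h import *
togo([*bay(-26),.012],77.4); row()"
```

```text
7.65 [0.5266 0.0875 0.0124] [ 0.5 -2.1 -1. ] 0.45 shift [ 0.08 -0.    0.01] turn [-0.    -0.    -0.002]
row rect (x,y bay): ((-2.1291885375976562, 103.4920654296875), (46.66170120239258, 69.63805389404297), 89.95064544677734) y [ 81.4 126.1]
```

Emit:
servo_tool --increments '[[[0.02,0,0],[0,0,0]],[[0.04,0,0],[0,0,0]],[[0.06,0,0],[0,0,0]],[[0.07,0,0],[0,0,0]],[[0.07,0,0],[0,0,0]]]'

```text
clock: 8.12
position: [0.5272, 0.0897, 0.0124]
tcp_rot: [-0.0, 0.781, 0.624, 0.0]
force: [-0.7, -2.0, -0.8]
opening: 0.449
gripper_force: 0.9
```

Emit:
servo_tool --increments '[[[0.01,0,0],[0,0,0]],[[0.02,0,0],[0,0,0]],[[0.03,0,0],[0,0,0]],[[0.03,0,0],[0,0,0]]]'

```text
clock: 8.45
position: [0.5273, 0.0901, 0.0124]
tcp_rot: [0.0, 0.781, 0.625, -0.0]
force: [-0.5, -5.3, -0.5]
opening: 0.452
gripper_force: 2.5
```

Emit:
servo_tool --increments '[[[0.01,0,0],[0,0,0]],[[0.02,0,0],[0,0,0]],[[0.03,0,0],[0,0,0]],[[0.03,0,0],[0,0,0]]]'

```text
clock: 8.78
position: [0.5273, 0.0901, 0.0124]
tcp_rot: [0.001, 0.781, 0.625, -0.001]
force: [-1.9, -9.9, 1.0]
opening: 0.449
gripper_force: 4.7
```

```bash
python3 -c "
from h import *
togo([*bay(-26),.012],77.4); row()"
```

```text
8.7833 [0.5273 0.0901 0.0124] [-1.9 -9.9  1. ] 0.45 shift [-0.01 -0.01  0.01] turn [-0.     0.002 -0.001]
row rect (x,y bay): ((-2.0260047912597656, 105.82807922363281), (42.18357849121094, 69.93395233154297), 89.85607147216797) y [ 86.1 126.4]
```

Stalled on the back stop: position is unchanged, force up to 10 N, and the TCP is where home was predicted. I'll back off straight, then lift.

Emit:
servo_tool --increments '[[[-0.1,0,0],[0,0,0]],[[-0.25,0,0],[0,0,0]],[[-0.5,0,0],[0,0,0]],[[-0.9,0,0],[0,0,0]],[[-1.3,0,0],[0,0,0]],[[-1.5,0,-0.5],[0,0,0]],[[-1.5,0,-1.3],[0,0,0]],[[-1.5,0,-2.3],[0,0,0]],[[-1.5,0,-3.3],[0,0,0]],[[-1.5,0,-4.3],[0,0,0]]]'

```text
clock: 9.67
position: [0.5171, 0.0464, 0.1426]
tcp_rot: [-0.0, 0.781, 0.624, -0.0]
force: [0.6, -0.1, -0.3]
opening: 0.445
gripper_force: 0.0
```

Emit:
servo_tool --increments '[[[-1,0,0],[0,0,0]],[[-2,0,0],[0,0,0]],[[-3,0,0],[0,0,0]],[[-4,0,0],[0,0,0]],[[-5,0,0],[0,0,0]],[[-6,0,0],[0,0,0]],[[-7,0,0],[0,0,0]],[[-8,0,0],[0,0,0]],[[-8,0,0],[0,0,0]]]'

```text
clock: 10.42
position: [0.4636, -0.1915, 0.1419]
tcp_rot: [0.001, 0.783, 0.622, -0.0]
force: [-0.1, -0.2, 0.9]
opening: 0.452
gripper_force: 0.0
```

```bash
python3 -c "
from h import *
row('r4',(.43,.65,-.08,.32))"
```

```text
row rect (x,y bay): ((-2.7547378540039062, 56.413841247558594), (141.03665161132812, 71.29174041748047), 89.7747802734375) y [-12.9 124.9]
```

View pics/r4.png

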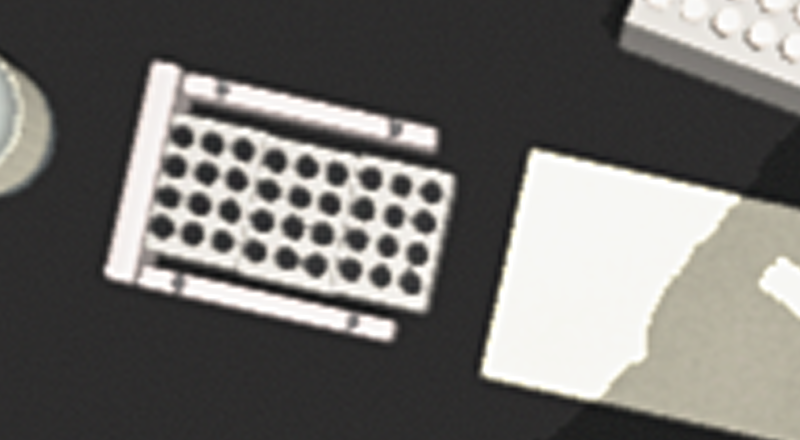

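The three racks are closed up square against the back stop at (165,185). The rear edge sits 14 mm outside the mouth (y = −14), as specified, and the arm is clear. Handing in.

```bash
python3 -c "
from station import env
print(env.hand_in())"
```

```text
the job is handed in; nothing more can be done
None
```

The three grey racks were pushed as one block into the bay, the lead rack against the back stop and the other two closed up square behind it, and the job is handed in; the big rack and bottles were not touched.

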